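# Shut the airbrush line valve under the sliding cover

## Task

Push the loose cover of the air manifold box along the box, away from the valve whose pipe carries the round pressure gauge, until it comes to rest against the end of the box; slide it only, never lift it. Then push that valve's handle, marked with a small round stud, clockwise seen from above until it is fully shut against its stop, crosswise to its pipe. Nothing needs gripping: leave the other valve, the bottle and the jars as they are.

Things in the scene. Friction and masses are not known exactly. Their poses are not given: they have to be found in the camera images.
- box: Grey box fixed on the table, open on top, 170 (x) by 420 (y) mm. Origin: centre of its underside; x (short side) points away from the robot, y along its length, yaw within 0.25 rad. Inside 140 by 404 mm, floor 6 mm. Long walls: ledge 56 mm high carries the cover, outer lip 66 mm high guides it; end walls 66 mm high stop it. A pipe along y inside at x = -30 mm, top 28 mm high, juts 45 mm out at +y.
- cover: Loose aluminium plate, 154 (x) by 170 (y) by 5 mm, 0.6 kg, on the box's ledges near mid-length, hiding both handles. Origin: centre of its underside; axes as the box's. A rib across its middle, 80 mm long in x, 14 mm thick in y, tops out 29 mm above the origin (85 mm above the table): push its side. Slides with dry friction along box y, origin from -117 to +117 mm of box centre.
- gauge_valve: Brass valve to shut, fixed at box x = +15, y = +45 or -45 mm (the valves swap places). Origin on the handle's vertical pivot, 6 mm above the table; axes as the box's. Block 30 by 30 mm, top 30 mm above the table. Its pipe runs along +x out of the box to a round face-up dial gauge, 52 mm across, top 70 mm above the table, 100 mm from the pivot, always in view.
- gauge_handle (a joint): Angle (rad) of the gauge valve's lever. 0 = open, lever pointing to box -x (towards the robot), in line with the pipe; 1.571 = shut at its stop, lever pointing to box +y in either place. Turns clockwise seen from above; starts between 0 and 0.3; stays where left; dry friction 0.12 N m (3 N at 40 mm from the pivot).
- gauge_tip (a point): End of the gauge valve's lever, on its centre line, 60 mm from the pivot, 41 mm above the table. The lever is a steel bar 14 mm wide, from 34 to 48 mm above the table, reaching 8 mm behind the pivot; a round stud 12 mm across stands on it 50 mm from the pivot, top 52 mm above the table.
- plain_valve: The other valve, to be left alone: the same, but in the other place, with a short plain pipe cap instead of the gauge and no stud on its lever. Origin on its pivot, 6 mm above the table.
- plain_tip (a point): End of the plain valve's lever, 60 mm from its pivot, 41 mm above the table; the lever is open within 0.3 rad and works like the other.
- thinner: Loose clear plastic bottle, 60 mm across and 115 mm tall, standing behind the box. Origin at the centre of its underside.
- jar_a: Loose small paint jar, 42 mm across and 45 mm tall, standing in front of the box. Origin at the centre of its underside.
- jar_b: Loose small paint jar, 42 mm across and 45 mm tall, standing behind the box. Origin at the centre of its underside.
Things that resemble listed ones, but are neither listed nor needed, are in the scene too. There is more than one size of the thinner; the job needs the largest.

How it is judged (in metres and radians):
On the way, in this order (a step that is already met when the one before it is completed fails the run):
1. the cover is slid to the end of the box away from the gauge valve, the handle still open ((y of gauge_valve in the frame of cover above 0.14 m or y of gauge_valve in the frame of cover below -0.14 m) and value of joint gauge_handle below 0.5 rad), for 0.2 s.
2. the gauge valve's handle is pushed shut ((y of gauge_valve in the frame of cover above 0.14 m or y of gauge_valve in the frame of cover below -0.14 m) and value of joint gauge_handle above 1.45 rad), for 0.2 s.
At the end, for the whole second after the job is handed in: Cover flat on its ledges and at rest, its centre at least 140 mm along the box from the gauge valve's pivot (within about 20 mm of its stop); gauge handle at 1.45 rad or more; plain handle's tip moved under 15 mm; bottle and jars upright, moved under 20 mm (all of step 2 and height (world z) of cover between 0.052 and 0.06 m and angle between cover's own z axis and vertical below 0.05 rad and linear speed of cover below 0.02 m/s and distance of plain_tip from where it was at the start of the episode below 0.015 m and distance of each of thinner, jar_a, jar_b from where it was at the start of the episode below 0.02 m and angle between each of thinner, jar_a, jar_b's own z axis and vertical below 0.2 rad); the robot touches nothing.
It fails at once if the cover is lifted off its ledges or tipped (height (world z) of cover above 0.066 m or angle between cover's own z axis and vertical above 0.12 rad).
It fails at once if the other valve is turned (distance of plain_tip from where it was at the start of the episode above 0.015 m).
It fails at once if the bottle or a jar is moved, lifted or knocked over (distance of any of thinner, jar_a, jar_b from where it was at the start of the episode above 0.02 m or angle between any of thinner, jar_a, jar_b's own z axis and vertical above 0.3 rad).
It also fails if it takes over 43 s, if anything falls off the work surface, if the arm or the gripper's body presses on something with over 40 N, if the wrist force passes 120 N, or if a joint passes its speed limit or range.

## Robot

A 6-joint arm with a two-finger parallel gripper is mounted at the origin on the work surface. World frame = base frame: x ahead of the robot, y to its left, z up, the work surface at z = 0. Lengths are in mm, angles in degrees, forces in N, time in s.
With the tool pointing down it reaches from about 350 to 850 mm from the base axis. Payload 8.1 kg.
Tool frame: the origin (TCP) lies between the finger pads; the fingertips stand 22 mm ahead of it and the grasp point (between the pads) lies 3 mm ahead of it (r.nose_length is the z of the fingertips in the tool frame, in mm); z points along the fingers, x is the direction in which the jaws open and shut, and the axes are right-handed (so a half turn about z gives the same grasp; the last joint's range is limited). The gripper opens to 85 mm and grips with 20 to 120 N. Pads are 22 mm wide; open, the fingers measure 114 mm over their backs; the gripper's body (76 mm by 85 mm) begins 54 mm behind the grasp point. The pads swing forward as they close: fully open they stand 13 mm farther back than shut.
Start: joints at [-75.711, 7.471, 85.268, -0, 87.261, -4.893], TCP at [197.168, -566.683, 253.292] pointing down, gripper open.
Joint ranges: [-169.43, 169.43], [-51.17, 129.36], [1.28, 143.12], [-76.62, 256.62], [0, 156.53], [-152.29, 152.29]. Speed limits (degrees/s): [136.94, 136.94, 159.86, 180, 180, 180].

## Interface

Orientations are given as [roll, pitch, yaw] about the fixed x, y, z axes, in that order (R = Rz(yaw) Ry(pitch) Rx(roll)).
In Python, from bench import r gives the robot as it stands.
- The arm moves only by the shell command python3 -m jog 'ROWS' [FORCE]. ROWS is JSON, a list of rows, each a list of 5 numbers: the shift along the tool's x, y, z in m, then the turn about the tool's z in degrees, then the opening in per cent of the stroke, from 0 (shut) to 100 (fully open). A call has 1 to 8 rows; each row is the pose to reach, as a shift and turn from the pose measured when the call began, along the tool's axes at that moment; what a row does not reach only later rows make up. A row lasts 1/10 s, in which the tool goes at most 50 mm and 8.59 degrees, less where a joint would pass 70% of its speed; a pose out of reach is approached as far as the arm can. A call with a gripper value outside its range is refused whole. The fingers move at their own pace and stop on an object; FORCE is the grip in N (left out, the last holds). Time passes only in rows, so rows that repeat a pose let the fingers close. It gives the time, the measured TCP pose, the force and the opening at its end, in the units of the state.
- r.sense(): the state, without advancing time (a new reading comes with each control period).
- r.snapshot(name): name is "scene" or "top" or "wrist"; returns a dict with "image" (480x640x3 uint8, red, green, blue), "K" (3x3 intrinsics, pixels), "T" (4x4, takes a point from camera to world coordinates); the wrist camera has in their place "tool_from_camera" (4x4, takes a point from camera to tool coordinates, whose origin is the TCP and whose axes are the tool frame's). Camera axes: x right, y down, z forward; pixel columns grow to the right and rows downward; lengths in mm; the calibration is good to about 2 mm. A picture is of the moment at which its call begins: read the wrist's pose just before it. There is no depth.
- r.hand_in(): hands the job in, once; it reports no verdict.
Trained networks look in a picture, given as the dict that the camera call returned (one of the last four; its "shot" number tells which), for a name from the list of things; names that differ only in an ending like _2 or _b are one class to them, and where a whole thing is asked for, a point or a joint stands for the part that bears it (a point fixed in the world has none). Each returns a list of dicts, best first, with "conf" (0 to 1); they miss things now and then, are a little off and sometimes report something else, mostly with a low value. They report only what shows in the picture. A call takes as long as a camera call. They do not tell look-alikes from the thing itself.
- r.search_frame(picture, label): "bbox" ([left, top, right, bottom] in pixels, round what is visible of it).
- r.pinpoint(picture, label): "uv" ([column, row] in pixels: a listed point, or the origin of a listed thing).
The state is a dict: "time": time; "joint_pos": joint angles; "qd": joint speeds; "joint_efforts": joint torques, N m; "tool_pos": TCP position; "tcp_rot": TCP orientation; "ft_force": force on the tool from outside, world axes, zero at the start; "wrist_torque": the same for the moment, N m; "finger_gap": finger opening in mm.
Only numpy, scipy, OpenCV 4.12 (cv2) and the standard library are available. Lean on these libraries where they do the work, as an engineer would, in place of code of your own. Each camera call takes 0.05 s, during which the arm holds its last target. There are 200 camera calls.

## Working session

There is one attempt and no reset: what is moved stays moved. The work goes in short steps, Python scripts to look and compute and a shell command to move; the robot and the scene stay as the last step left them, time stands still between calls to the robot, and variables do not carry over. Pictures are saved under pics/ and viewed, about 8 in all and at most 12, crops included, and the job is handed in when it is done.

```bash
mkdir -p pics; ls
python3 - <<'E'
from bench import r
import cv2,numpy as np
s=r.sense();print(s)
for n in("top","scene"):
    p=r.snapshot(n);cv2.imwrite(f"pics/{n}0.png",p["image"][:,:,::-1])
    print(n,p["K"].tolist(),np.round(p["T"],3).tolist())
    for l in("box","cover","gauge_valve","plain_valve","thinner","jar_a"):
        print(l,[(np.round(d["uv"]).tolist(),round(d["conf"],2)) for d in r.pinpoint(p,l)][:4])
E
```

```text
pics
{'time': 0.0, 'joint_pos': array([-7.57131683e+01,  7.51679037e+00,  8.53304945e+01,  3.23577199e-04,
        8.72616701e+01, -4.89353722e+00]), 'qd': array([-0.08669295,  0.05977947,  0.10523136,  0.08701506, -0.08416731,
        0.00353427]), 'joint_efforts': array([-4.43241288e-04, -5.69407010e+01, -5.00543618e+01, -2.81649436e-04,
        1.51442410e-02, -7.92522570e-06]), 'tool_pos': array([ 197.01526936, -566.18136499,  252.21521422]), 'tcp_rot': array([-1.79990384e+02,  1.08530303e-01, -7.08196377e+01]), 'ft_force': array([-0.12622931,  0.03400157, -0.53578372]), 'wrist_torque': array([ 0.0001458 ,  0.01442765, -0.02203062]), 'finger_gap': 85.20821628389858}
top [[497.65758222972266, 0.0, 315.4968568337346], [0.0, 497.65758222972266, 238.8740037579455], [0.0, 0.0, 1.0]] [[0.0, -0.997, 0.08, 499.78], [-1.0, 0.0, 0.006, -14.822], [-0.006, -0.08, -0.997, 999.075], [0.0, 0.0, 0.0, 1.0]]
box []
cover [([364.0, 267.0], 0.76)]
gauge_valve [([284.0, 191.0], 0.19)]
plain_valve []
thinner [([445.0, 182.0], 0.91), ([394.0, 167.0], 0.73), ([470.0, 133.0], 0.69)]
jar_a [([314.0, 334.0], 0.83), ([283.0, 193.0], 0.83)]
scene [[441.3853460585135, 0.0, 319.41218810015846], [0.0, 441.3853460585135, 234.47887336300752], [0.0, 0.0, 1.0]] [[-0.124, 0.606, -0.786, 1252.717], [0.992, 0.093, -0.084, 39.211], [0.022, -0.79, -0.613, 576.157], [0.0, 0.0, 0.0, 1.0]]
box [([293.0, 236.0], 0.94)]
cover [([294.0, 212.0], 0.72)]
gauge_valve [([315.0, 242.0], 0.86)]
plain_valve [([313.0, 242.0], 0.29)]
thinner [([137.0, 323.0], 0.77), ([183.0, 281.0], 0.71), ([232.0, 305.0], 0.62)]
jar_a [([366.0, 292.0], 0.84)]
```

View pics/top0.png

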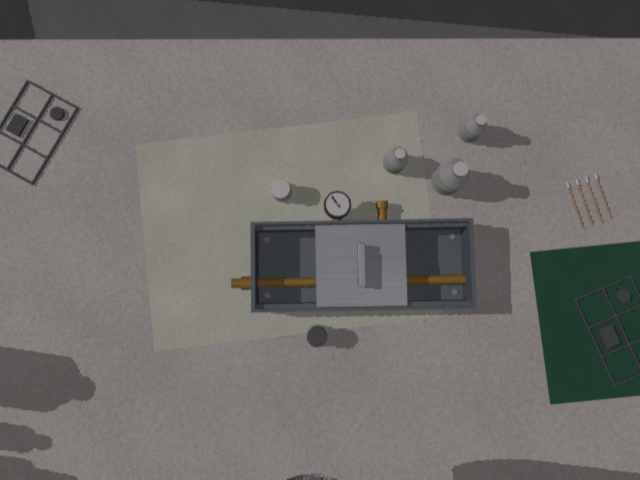

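View pics/scene0.png

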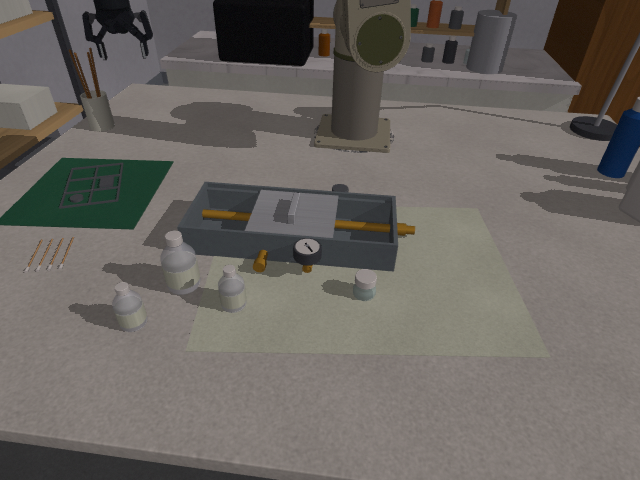

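The gauge is on the left (+y) at px (337,205), the plain cap at (382,208), and the rib at (362,265). So the cover has to go to -y, to the right in the top view. I'll back-project the corners next.

```bash
cat > h.py <<'E'
from bench import r
import numpy as np,cv2
from scipy.spatial.transform import Rotation as R
def wristT(p,s):
    T=np.eye(4);T[:3,:3]=R.from_euler('xyz',s['tcp_rot'],degrees=True).as_matrix();T[:3,3]=s['tool_pos']
    return T@p['tool_from_camera']
def back(K,T,uv,z):
    d=T[:3,:3]@np.linalg.solve(K,[uv[0],uv[1],1]);return (T[:3,3]+d*(z-T[2,3])/d[2])
def proj(K,T,P):
    q=np.linalg.inv(T)@np.append(P,1);q=K@q[:3];return q[:2]/q[2]
E
python3 - <<'E'
from h import *
p=r.snapshot("top");K,T=p["K"],p["T"]
im=p["image"][:,:,::-1]
cv2.imwrite("pics/crop1.png",cv2.resize(im[170:330,220:490],None,fx=2.9,fy=2.9,interpolation=cv2.INTER_CUBIC))
for n,uv,z in[("TL",(250,222),66),("TR",(473,219),66),("BL",(253,312),66),("BR",(474,309),66),("gauge",(337,205),70),("rib",(362,265),85),("jarA",(317,336),45),("thin",(461,169),115),("jarB",(281,189),45)]:
    print(n,back(K,T,uv,z).round(1))
E
```

```text
TL [606.4 114.4  66. ]
TR [ 612.  -305.9   66. ]
BL [438.  106.9  66. ]
BR [ 443.8 -303.6   66. ]
gauge [638.1 -49.8  70. ]
rib [524.8 -94.7  85. ]
jarA [391.6 -12.1  45. ]
thin [ 696.6 -271.3  115. ]
jarB [673.2  57.8  45. ]
```

View pics/crop1.png

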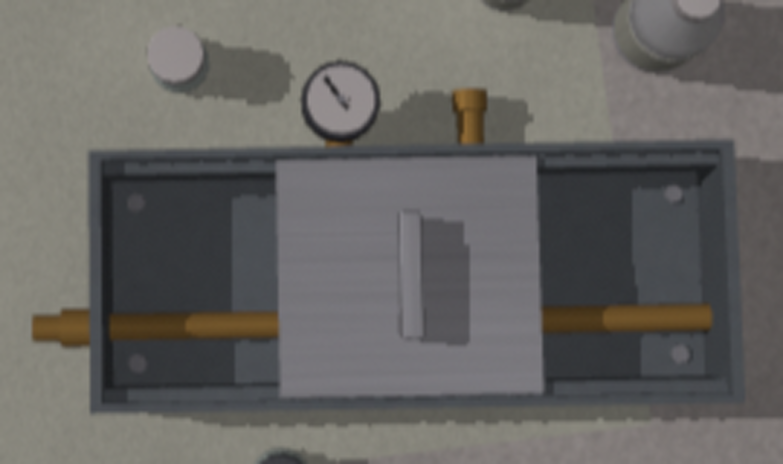

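```bash
python3 -m jog '[[-0.38,-0.477,0.05,18.2,0],[-0.38,-0.477,0.05,18.2,0],[-0.38,-0.477,0.05,18.2,0],[-0.38,-0.477,0.05,18.2,0],[-0.38,-0.477,0.05,18.2,0],[-0.38,-0.477,0.05,18.2,0],[-0.38,-0.477,0.05,18.2,0],[-0.38,-0.477,0.05,18.2,0]]'; python3 -c "
from h import *
print(r.nose_length,r.sense())"
```

```text
time: 1.55
tool_pos: [410.7, -228.1, 220.9]
tcp_rot: [-179.9, -0.0, -89.0]
ft_force: [1.0, -0.6, -0.6]
finger_gap: -0.2
22.0 {'time': 1.55, 'joint_pos': array([-3.53038708e+01, -1.22324843e+01,  1.07814551e+02, -3.03717964e-03,
        8.43520956e+01,  5.37290481e+01]), 'qd': array([60.90692224,  2.24338934,  2.28251939,  0.06864694, -4.83209208,
       60.5229063 ]), 'joint_efforts': array([ -6.8603088 , -39.92823958, -48.4608686 ,  -0.0541392 ,
         0.7096782 ,  -2.27141842]), 'tool_pos': array([ 410.67483103, -228.10028114,  220.88227459]), 'tcp_rot': array([-1.79948708e+02, -4.13867633e-02, -8.90326403e+01]), 'ft_force': array([ 0.99767491, -0.6434626 , -0.63724895]), 'wrist_torque': array([ 0.00539033, -0.0180034 , -0.00666546]), 'finger_gap': -0.1964093225892571}
```

```bash
python3 -m jog '[[-0.175,-0.115,0.02,0,0],[-0.175,-0.115,0.02,0,0],[-0.175,-0.115,0.02,0,0],[-0.175,-0.115,0.02,0,0],[-0.175,-0.115,0.02,0,0],[-0.175,-0.115,0.02,0,0],[-0.175,-0.115,0.02,0,0]]'
python3 - <<'E'
from h import *
s=r.sense();p=r.snapshot("wrist");T=wristT(p,s);K=p["K"]
im=p["image"][:,:,::-1].copy()
c,a=np.array([524,-96,0]),0.017
Rz=R.from_euler('z',a).as_matrix()
for P in[(85,210,66),(85,-210,66),(-85,210,66),(-85,-210,66),(115,45,70),(-40,8,85),(40,8,85),(77,86,61),(-77,86,61)]:
    u=proj(K,T,c+Rz@np.array(P,float));print(P,u.round());cv2.circle(im,tuple(int(v) for v in u),4,(0,0,255),1)
cv2.imwrite("pics/w1.png",im)
E
```

```text
time: 2.25
tool_pos: [522.4, -51.7, 200.8]
tcp_rot: [-180.0, -0.1, -89.0]
ft_force: [-0.0, -0.7, -0.3]
finger_gap: -0.3
(85, 210, 66) [ 80. 118.]
(85, -210, 66) [692. 118.]
(-85, 210, 66) [122. 335.]
(-85, -210, 66) [628. 335.]
(115, 45, 70) [321.  69.]
(-40, 8, 85) [371. 296.]
(40, 8, 85) [376. 187.]
(77, 86, 61) [263. 130.]
(-77, 86, 61) [272. 323.]
```

View pics/w1.png

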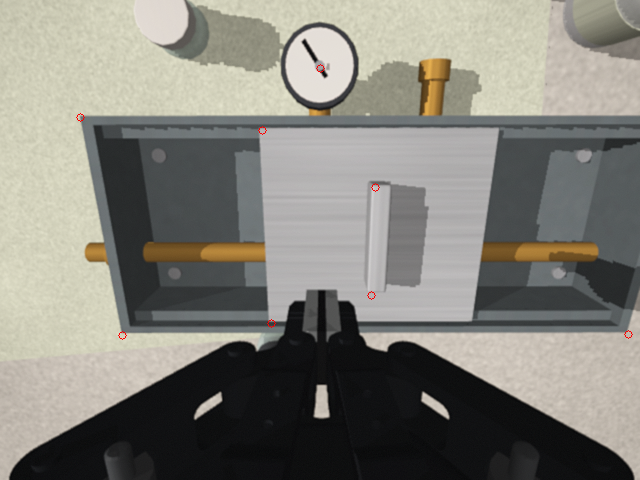

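The model overlay matches to about 2 mm: gauge (319,66), rib left edge (368, 183–292). Next I descend beside the rib.

```bash
python3 -m jog '[[0,-0.003,0.05,0,0],[0,-0.003,0.085,0,0],[0,-0.003,0.11,0,0],[0,-0.003,0.11,0,0],[0,-0.003,0.11,0,0]]'; python3 -m jog '[[0.01,0,0,0,0],[0.02,0,0,0,0],[0.028,0,0,0,0],[0.036,0,0,0,0],[0.044,0,0,0,0],[0.052,0,0,0,0],[0.06,0,0,0,0],[0.068,0,0,0,0]]'
```

```text
time: 2.8
tool_pos: [525.1, -53.5, 91.6]
tcp_rot: [-180.0, -0.1, -89.2]
ft_force: [0.6, -0.3, 0.8]
finger_gap: -0.3
time: 3.6
tool_pos: [527.7, -121.8, 94.0]
tcp_rot: [-179.8, -0.0, -89.2]
ft_force: [0.2, 8.7, 6.5]
finger_gap: -0.2
```

```bash
python3 -m jog '[[0.01,0,0.001,0,0],[0.02,0,0.001,0,0],[0.03,0,0.001,0,0],[0.04,0,0.001,0,0],[0.048,0,0.001,0,0],[0.054,0,0.001,0,0],[0.058,0,0.001,0,0],[0.062,0,0.001,0,0]]'
```

```text
time: 4.4
tool_pos: [529.2, -184.2, 94.3]
tcp_rot: [-179.7, 0.0, -89.2]
ft_force: [0.6, 7.0, 6.2]
finger_gap: -0.1
```

```bash
python3 -m jog '[[0.004,0,0,0,0],[0.008,0,0,0,0],[0.011,0,0,0,0],[0.013,0,0,0,0]]'; python3 -m jog '[[0.002,0,0,0,0],[0.004,0,0,0,0]]'
```

```text
time: 4.8
tool_pos: [529.3, -193.1, 94.5]
tcp_rot: [-179.7, 0.5, -89.2]
ft_force: [-3.1, 33.1, 14.8]
finger_gap: -0.1
time: 5.0
tool_pos: [529.3, -193.2, 94.7]
tcp_rot: [-179.8, 0.9, -89.1]
ft_force: [-2.7, 32.1, 12.3]
finger_gap: -0.0
```

The force rose to 33 N and the motion stopped, so the cover is against its end. I'll back off, raise the tool and look.

```bash
python3 -m jog '[[-0.01,0,0,0,0],[-0.025,0,0,0,0],[-0.06,0,-0.04,0,0],[-0.1,0.02,-0.08,0,0],[-0.14,0.04,-0.1,0,0],[-0.14,0.04,-0.1,0,0],[-0.14,0.04,-0.1,0,0]]'
python3 - <<'E'
from h import *
s=r.sense();p=r.snapshot("wrist");T=wristT(p,s);K=p["K"]
im=p["image"][:,:,::-1].copy()
c,a=np.array([526,-96,0]),0.017
Rz=R.from_euler('z',a).as_matrix()
for P in[(85,210,66),(115,45,70),(15,45,48),(-35,45,52),(-45,45,41),(77,-32,61),(-77,-32,61)]:
    u=proj(K,T,c+Rz@np.array(P,float));print(P,u.round());cv2.circle(im,tuple(int(v) for v in u),4,(0,0,255),1)
cv2.imwrite("pics/w2.png",im)
for l in("gauge_tip","gauge_valve"):
  for d in r.pinpoint(p,l)[:2]:
    w=back(K,T,d["uv"],41 if l=="gauge_tip" else 6);print(l,d,(Rz.T@(w-c)).round(1))
E
```

```text
time: 5.7
tool_pos: [487.3, -54.6, 198.4]
tcp_rot: [-179.6, 0.8, -89.0]
ft_force: [-0.0, -0.4, 0.7]
finger_gap: -0.3
(85, 210, 66) [70. 59.]
(115, 45, 70) [320.   3.]
(15, 45, 48) [321. 166.]
(-35, 45, 52) [321. 231.]
(-45, 45, 41) [321. 239.]
(77, -32, 61) [436.  73.]
(-77, -32, 61) [418. 285.]
gauge_tip {'uv': [301.1, 241.8], 'conf': 0.93} [-47.2  61.6  41. ]
gauge_valve {'uv': [319.1, 162.4], 'conf': 0.84} [14.8 47.3  6. ]
```

View pics/w2.png

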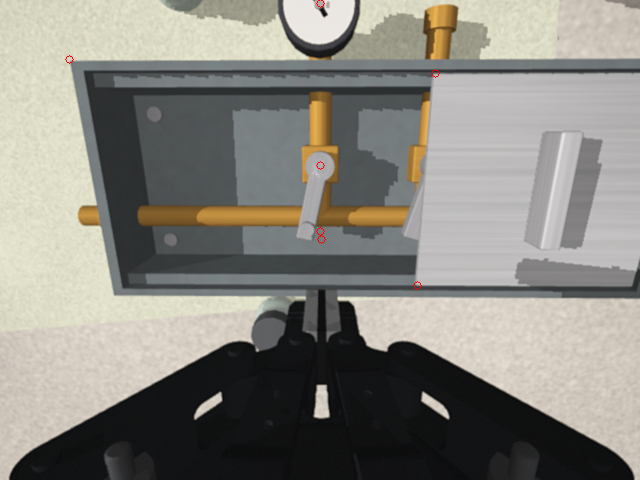

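The cover edge sits where the model puts the -117 mm stop, at px 418–436. The gauge lever is at about 0.25 rad with its tip at (301,242). The plain lever pokes out near (408,237). I'll descend on the -y side of the gauge lever, between the two.

```bash
python3 -m jog '[[0.017,-0.002,0.04,0,0],[0.017,-0.002,0.085,0,0],[0.017,-0.002,0.085,0,0],[0.017,-0.002,0.085,0,0]]'
```

```text
time: 6.25
tool_pos: [487.9, -72.4, 109.1]
tcp_rot: [179.9, 1.0, -89.2]
ft_force: [0.2, 0.5, 1.0]
finger_gap: 0.3
```

```bash
python3 -m jog '[[0,0,0.025,0,0],[0,0,0.045,0,0],[0,0,0.049,0,0],[0,0,0.049,0,0]]'
```

```text
time: 6.65
tool_pos: [488.6, -71.9, 61.4]
tcp_rot: [180.0, 0.9, -89.2]
ft_force: [0.9, -0.1, -0.1]
finger_gap: -0.0
```

```bash
python3 -m jog '[[-0.01,0,0.001,0,0],[-0.015,-0.001,0.001,0,0],[-0.02,-0.0025,0.001,0,0],[-0.025,-0.005,0.001,0,0],[-0.029,-0.007,0.001,0,0],[-0.033,-0.01,0.001,0,0],[-0.037,-0.0135,0.001,0,0],[-0.043,-0.022,0.001,0,0]]'
```

```text
time: 7.45
tool_pos: [509.0, -28.0, 61.7]
tcp_rot: [179.8, 0.9, -89.2]
ft_force: [-8.0, 0.9, 3.9]
finger_gap: -0.1
```

```bash
python3 -m jog '[[-0.002,-0.005,0,0,0],[-0.003,-0.01,0,0,0],[-0.004,-0.013,0,0,0],[-0.004,-0.016,0,0,0],[-0.004,-0.018,0,0,0]]'; python3 -m jog '[[0,-0.002,0,0,0],[0,-0.003,0,0,0]]'
```

```text
time: 7.95
tool_pos: [522.7, -22.5, 61.5]
tcp_rot: [179.2, 1.0, -89.2]
ft_force: [-32.6, 2.3, 25.0]
finger_gap: 0.2
time: 8.15
tool_pos: [522.5, -22.2, 61.3]
tcp_rot: [178.8, 1.0, -89.1]
ft_force: [-21.7, -2.4, 15.8]
finger_gap: 0.4
```

It has reached the stop (about 32 N, at the predicted shut position). I'll retreat and check.

```bash
python3 -m jog '[[0,0.008,0,0,0],[0,0.016,0,0,0],[0,0.018,-0.04,0,0],[0.01,0.03,-0.09,0,0],[0.02,0.035,-0.13,0,0],[0.02,0.035,-0.14,0,0],[0.02,0.035,-0.14,0,0]]'
python3 - <<'E'
from h import *
s=r.sense();p=r.snapshot("wrist");T=wristT(p,s);K=p["K"]
im=p["image"][:,:,::-1].copy()
c,a=np.array([526,-96,0]),0.017
Rz=R.from_euler('z',a).as_matrix()
for P in[(15,45,48),(15,105,41),(77,-32,61),(-77,-32,61)]:
    u=proj(K,T,c+Rz@np.array(P,float));cv2.circle(im,tuple(int(v) for v in u),4,(0,0,255),1)
cv2.imwrite("pics/w3.png",im)
for l,z in(("gauge_tip",41),("gauge_valve",6),("plain_tip",41)):
  for d in r.pinpoint(p,l)[:2]:
    print(l,d,(Rz.T@(back(K,T,d["uv"],z)-c)).round(1))
p=r.snapshot("top")
for l,z in(("thinner",0),("jar_a",0),("cover",56)):
  for d in r.pinpoint(p,l)[:3]: print(l,d)
print(r.sense()['ft_force'])
E
```

```text
time: 8.85
tool_pos: [492.6, -45.5, 204.7]
tcp_rot: [179.1, 0.9, -89.1]
ft_force: [-0.1, -0.7, -1.5]
finger_gap: -0.3
gauge_tip {'uv': [258.7, 167.0], 'conf': 0.88} [ 15.2 104.   41. ]
gauge_valve {'uv': [332.5, 162.1], 'conf': 0.92} [15.8 44.8  6. ]
plain_tip {'uv': [416.4, 237.9], 'conf': 0.93} [-43.6 -25.7  41. ]
plain_tip {'uv': [431.7, 164.7], 'conf': 0.71} [ 16.8 -32.8  41. ]
thinner {'uv': [390.6, 165.0], 'conf': 0.92}
thinner {'uv': [470.0, 133.3], 'conf': 0.92}
thinner {'uv': [446.5, 183.0], 'conf': 0.82}
jar_a {'uv': [284.2, 188.6], 'conf': 0.69}
jar_a {'uv': [316.3, 331.9], 'conf': 0.62}
[ 0.79538448  0.02741038 -0.02648471]
```

View pics/w3.png

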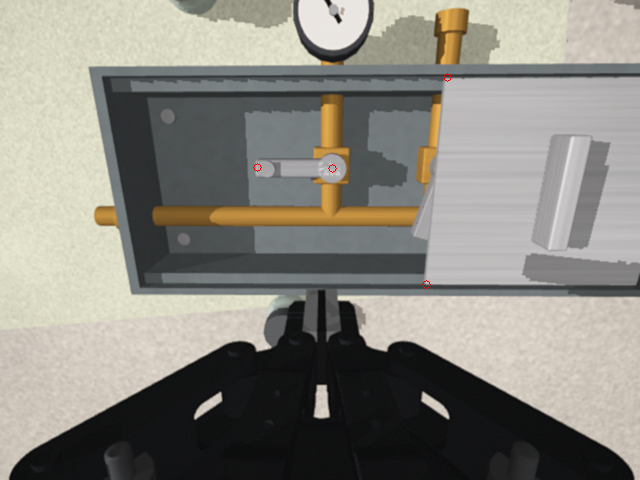

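The lever lies crosswise to its pipe, tip at (258,167), exactly on the predicted shut point. The cover is flat at its stop, and the plain lever, bottle and jars haven't moved. Handing in.

```bash
python3 -m jog '[[0,0,-0.01,0,0],[0,0,-0.01,0,0],[0,0,-0.01,0,0]]'; python3 -c "
from bench import r
print(r.hand_in())"
```

```text
time: 9.55
tool_pos: [490.9, -45.1, 210.8]
tcp_rot: [178.7, 1.0, -89.1]
ft_force: [-1.2, -0.8, 0.5]
finger_gap: -0.1
the job is handed in; nothing more can be done
None
```

I slid the cover to the -y end of the box, away from the gauge valve, then pushed the studded handle clockwise until it was shut against its stop. I handed the job in at about 9.6 s; no verdict is reported.

- **Cover:** its motion stopped at about 33 N. The last wrist picture shows its edge on the predicted stop line, lying flat.
- **Gauge handle:** the tip was found at box (15, 104) mm, against an ideal of (15, 105). That puts the lever crosswise to its pipe, at about 1.57 rad.
- **Plain valve:** its lever looks unmoved, with the tip at box (-44, -26) mm. I had no separate tip measurement from before the cover was pushed to compare it with.
- **Bottle and jars:** the top-view detections match the first ones to within about 5 px (roughly 10 mm). That is detector scatter; the arm never went near them at low height.
- **Not confirmed:** the cover detector gave nothing in the last top picture, so the cover's final place rests on the wrist picture and the contact force.
- **Robot:** it ended clear of everything, with about 1 N on the wrist.

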